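# Find where a used cabinet's sliding door binds and set its track stop

## Task

The outer mirror door of the used cabinet lying on the bench binds somewhere in its track before it is shut. Take the blue-capped jar out of the open half and stand it in the free end of the parts tray; then slide the door towards shut until you clearly feel the track bind, without forcing it, back it off about two centimetres so that it runs free, and leave the orange track stop pushed up against the door's leading edge so that it cannot reach the tight spot again. Leave everything else where it stands.

Things in the scene. Friction and masses are not known exactly. Their poses are not given: they have to be found in the camera images.
- cabinet: White wall cabinet lying on its back, fixed; 300 (x) x 500 (y) x 110 mm high. Origin: centre of its underside; x across the tracks, y along them. Its -y half is covered by a fixed inner door, its +y half is open; inner floor 12 mm up, end walls 12 mm thick and 106 mm high, inner width 264. 'Shut' is towards its +y end wall.
- track: The two aluminium tracks, 22 mm wide strips at local x -139 and +139 mm, top face 110 mm above the bench; pose equals the cabinet's. The track at -x holds a bent lip (point tight_spot_c0) out of sight under the door; its place changes and is not given, only felt. Past it the resistance rises about 1 N per mm over 16 mm, then it is solid.
- door: Outer sliding door, 260 (x) x 260 (y) x 18 mm, its axes parallel to the cabinet's; origin: centre of its underside, 88 mm above the bench; top face 106 mm. Starts at y -110 to -60 mm in the cabinet and slides along y only, towards +y to shut. Runs freely with 1 to 2 N of drag and stays where it is left. Its leading (+y) edge is 130 mm from the origin.
- door_pull (a point): Centre of the mouth of the door's sunk metal finger pull, level with the door's top face: a pocket 90 mm (x) by 44 mm (y), 13 mm deep, upright walls, for pushing the door either way with closed fingertips.
- door_edge (a point): Point on the top corner of the door's leading (+y) edge, beside the track at -x: where the stop meets it. Axes as the door's.
- stop: Orange clip-on track stop on the track at -x, slides along y only. Block 26 (x) x 24 (y) x 24 mm high standing on the track; origin: centre of that block's underside, 110 mm above the bench. A lug on its +x side hangs 18 mm down in front of the door's edge. Takes 3 N to slide, stays put. It may stand in the door's way: the door then shoves it along; it can be pushed out of the way, as far as the +y end wall.
- stop_face (a point): Point on the face of the stop's lug that looks to -y, towards the door. It touches the door when its y in the cabinet equals that of door_edge. Axes as the cabinet's.
- pin_jar: Clear jar of shelf pins with a blue cap, standing on the cabinet's inner floor in the open half, in the door's way. 56 mm wide, cap 58 mm wide and 20 mm high, 130 mm tall over all, 0.14 to 0.3 kg. Origin: centre of its underside.
- tray: Grey parts tray, fixed, 285 (x) x 135 (y) x 35 mm, walls and floor 5 mm. Origin: centre of its underside. Its +x end, from x +50 mm outwards, is free for the jar; the bottle and the tin stand at about x 0 and x -90, either way round.
- spray_bottle: White spray bottle with a green head, 62 mm wide, 216 mm tall, head 66 mm long, standing in the tray. Leave it. Origin: centre of its underside.
- spray_can: Tall silver and blue lubricant can with a black cap, 52 mm wide, 230 mm tall, standing on the bench close by the cabinet's -x side, about 230 to 240 mm from the cabinet's centre line, level with the open half: mind the gripper's body when working at the track. Leave it. Origin: centre of its underside.
- wax_tin: Yellow wax tin, 72 mm wide, 55 mm tall, standing in the tray. Leave it. Origin: centre of its underside.
- screwdriver: Screwdriver with a red handle lying on the bench close beside the cabinet's -x side. Leave it. Origin under its middle, x along it.
Things that resemble listed ones, but are neither listed nor needed, are in the scene too. There is more than one size of the pin_jar; the job needs the largest.

How it is judged:
By the outcome, as a careful person would: the job done as asked, in the order asked, and still so for the second after the job is handed in, with the robot touching nothing.
It also fails if it takes over 72 s, if anything falls off the work surface, if the arm or the gripper's body presses on something with over 40 N, if the wrist force passes 120 N, or if a joint passes its speed limit or range.

## Robot

A 6-joint arm with a two-finger parallel gripper is mounted at the origin on the work surface. World frame = base frame: x ahead of the robot, y to its left, z up, the work surface at z = 0. Lengths are in mm, angles in rad, forces in N, time in s.
With the tool pointing down it reaches from about 350 to 775 mm from the base axis. Payload 7.3 kg.
Tool frame: the origin (TCP) lies between the finger pads; the fingertips stand 22 mm ahead of it and the grasp point (between the pads) lies 3 mm ahead of it (nose_length is the distance from the TCP to the fingertips, in mm); z points along the fingers, y is the direction in which the jaws open and shut (so a half turn about z gives the same grasp; the last joint's range is limited). The gripper opens to 92 mm and grips with 3 to 60 N. Pads are 19 mm wide; open, the fingers measure 130 mm over their backs; the gripper's body (75 mm by 190 mm) begins 47 mm behind the grasp point.
Start: joints at [0.975, 0.342, 1.524, -0, 1.275, -0.146], TCP at [228.25, 472.805, 248.741] pointing down, gripper open.
Joint ranges: [-2.53, 2.53], [-0.77, 2.02], [0.04, 2.7], [-1, 4.14], [0.28, 2.66], [-3.11, 3.11]. Speed limits (rad/s): [2.57, 2.57, 3.14, 3.14, 3.14, 3.14].

## Interface

Orientations are given as [roll, pitch, yaw] about the fixed x, y, z axes, in that order (R = Rz(yaw) Ry(pitch) Rx(roll)).
In Python, from plant import get_obs, capture, close_job, nose_length gives the robot as it stands.
- The arm moves only by the tool step_arm, never from a script. Its argument "increments" is text: rows parted by semicolons, each of 7 numbers parted by spaces: the turn, a rotation vector about the tool's x, y, z in rad, then the shift along the tool's x, y, z in mm, then the opening, from -1 (shut) to 1 (fully open). A call has 1 to 20 rows; each row is the pose to reach, as a shift and turn from the pose commanded when the call began, along the tool's axes at that moment; what a row does not reach only later rows make up. A row lasts 1/8 s, in which the tool goes at most 62.5 mm and 10.7 degrees, less where a joint would pass 70% of its speed; a pose out of reach is approached as far as the arm can. A call with a gripper value outside its range is refused whole. The fingers move at their own pace and stop on an object; the grip force is fixed at half the most. Time passes only in rows, so rows that repeat a pose let the fingers close. It gives the time, the measured TCP pose, the force and the opening at its end, in the units of the state.
- get_obs(): the state, without advancing time (a new reading comes with each control period).
- capture(name): name is "scene" or "top" or "wrist"; returns a dict with "frame" (384x512x3 uint8, red, green, blue), "K" (3x3 intrinsics, pixels), "extrinsics" (4x4, takes a point from world to camera coordinates); the wrist camera has in their place "tool_from_camera" (4x4, takes a point from camera to tool coordinates, whose origin is the TCP and whose axes are the flange's). Camera axes: x right, y down, z forward; pixel columns grow to the right and rows downward; lengths in mm; the calibration is good to about 2 mm. A picture is of the moment at which its call begins: read the wrist's pose just before it. There is no depth.
- close_job(): hands the job in, once; it reports no verdict.
The state is a dict: "time": time; "joint_positions": joint angles; "dq": joint speeds; "tau": joint torques, N m; "tool_pos": TCP position; "tcp_rot": TCP orientation; "contact_force": force on the tool from outside, world axes, zero at the start; "moment": the same for the moment, N m; "grip_width": finger opening in mm.
Only numpy, scipy, OpenCV 4.12 (cv2) and the standard library are available. Lean on these libraries where they do the work, as an engineer would, in place of code of your own. Each camera call takes 0.05 s, during which the arm holds its last target.

## Working session

There is one attempt and no reset: what is moved stays moved. The work goes in short steps, Python scripts to look and compute and a tool call to move; the robot and the scene stay as the last step left them, time stands still between calls to the robot, and variables do not carry over. Pictures are saved under pics/ and viewed, and the job is handed in when it is done.

Besides the shell and the picture viewer there is one more tool, called after "Request:" as name(argument=value, ...), one argument or row to a line, values as JSON. step_arm: Moves the arm, as the interface text tells. Its arguments: {"type":"object","properties":{"increments":{"type":"string"}},"required":["increments"]}

```bash
mkdir -p pics; ls; python3 - <<'E'
from plant import *
import cv2,numpy as np
o=get_obs();print({k:np.round(v,3) for k,v in o.items()}, nose_length)
for n in("scene","top","wrist"):
    c=capture(n);cv2.imwrite(f"pics/{n}0.png",cv2.cvtColor(c["frame"],cv2.COLOR_RGB2BGR))
    print(n,np.round(c["K"],1).tolist(),np.round(c.get("extrinsics",c.get("tool_from_camera")),3).tolist())
E
```

```text
pics
{'time': np.float64(0.0), 'joint_positions': array([ 0.975,  0.343,  1.525, -0.   ,  1.275, -0.146]), 'dq': array([ 0.   , -0.002, -0.   ,  0.001, -0.   ,  0.001]), 'tau': array([-2.0000e-03, -4.3123e+01, -2.4423e+01,  7.2000e-02,  5.6000e-02,
       -0.0000e+00]), 'tool_pos': array([228.021, 472.467, 248.041]), 'tcp_rot': array([-3.14 , -0.   ,  2.692]), 'contact_force': array([-0.543, -0.073,  0.205]), 'moment': array([-0.018,  0.039,  0.01 ]), 'grip_width': np.float64(91.818)} 22.0
scene [[360.3, 0.0, 260.1], [0.0, 360.3, 197.8], [0.0, 0.0, 1.0]] [[0.67, 0.742, -0.001, -456.578], [0.624, -0.564, -0.542, -302.273], [-0.403, 0.362, -0.84, 1338.962], [0.0, 0.0, 0.0, 1.0]]
top [[401.1, 0.0, 259.6], [0.0, 401.1, 189.4], [0.0, 0.0, 1.0]] [[-0.015, -1.0, 0.003, 79.301], [-0.981, 0.014, -0.196, 595.817], [0.196, -0.006, -0.981, 1103.217], [0.0, 0.0, 0.0, 1.0]]
wrist [[312.0, 0.0, 249.4], [0.0, 312.0, 188.3], [0.0, 0.0, 1.0]] [[-0.0, -0.962, -0.272, 73.095], [1.0, -0.0, 0.0, -0.16], [-0.0, -0.272, 0.962, -136.51], [0.0, 0.0, 0.0, 1.0]]
```

View pics/scene0.png

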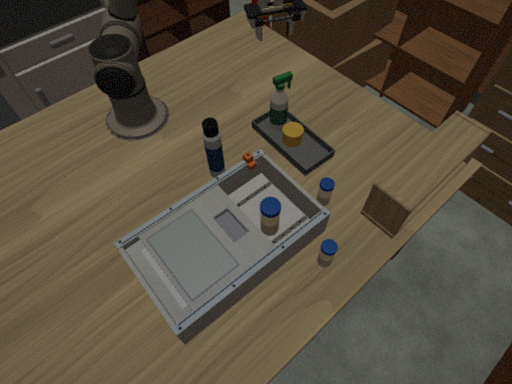

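View pics/top0.png

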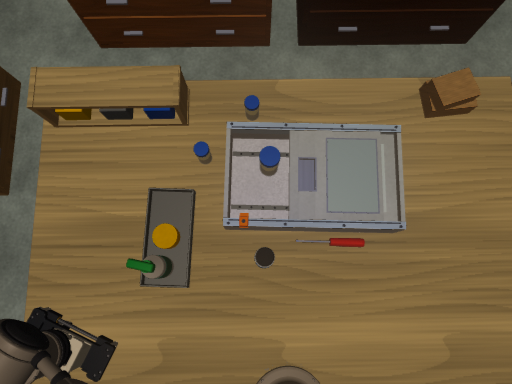

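View pics/wrist0.png

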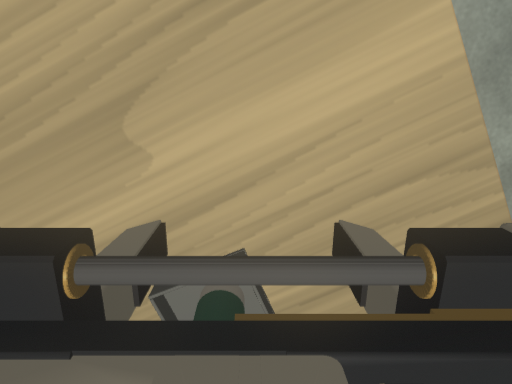

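The jar (blue cap, top view ≈(270,157)) stands in the open half of the cabinet. The orange stop is at (243,220) on the near track and the finger pull is at (307,175). The tray is at (170,238) with its far (top) end free, and the can is at (264,257). I'll zoom in next to measure these.

```bash
python3 - <<'E'
import cv2
a=cv2.imread("pics/top0.png")
cv2.imwrite("pics/topz.png",cv2.resize(a[115:240,215:415],None,fx=4,fy=4,interpolation=cv2.INTER_CUBIC))
cv2.imwrite("pics/trayz.png",cv2.resize(a[175:295,120:290],None,fx=4,fy=4,interpolation=cv2.INTER_CUBIC))
E
```

```text
(no output)
```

View pics/topz.png

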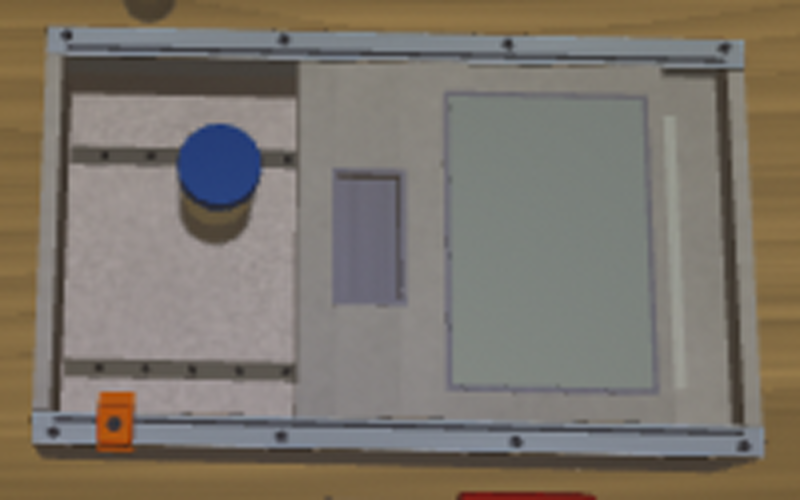

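View pics/trayz.png

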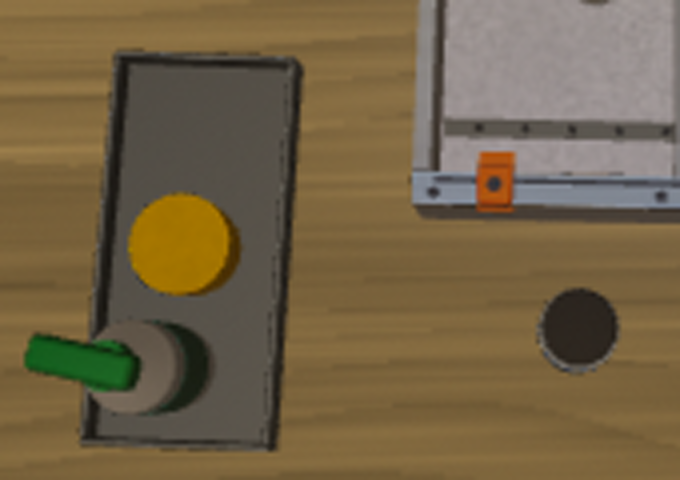

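```bash
cat > h.py <<'E'
import numpy as np,cv2,pickle
from plant import *
def ray(c,px,z):
    K=np.array(c["K"]);E=np.array(c["extrinsics"])
    d=E[:3,:3].T@np.linalg.solve(K,[px[0],px[1],1]);o=-E[:3,:3].T@E[:3,3]
    return o+d*(z-o[2])/d[2]
E
python3 - <<'E'
from h import *
c=capture("top");s=capture("scene")
A=lambda u,v:(215+(u+.5)/4-.5,115+(v+.5)/4-.5)
B=lambda u,v:(120+(u+.5)/4-.5,175+(v+.5)/4-.5)
def p(n,q,z,c=c): r=ray(c,q,z);print(n,np.round(r[:2],1));return r[:2]
C=np.array([p("cab",A(*q),110) for q in[(48,28),(745,42),(763,457),(33,443)]])
print([np.linalg.norm(C[i]-C[(i+1)%4]).round(1) for i in range(4)])
ct=C.mean(0)
d=(C[0]+C[3]-C[1]-C[2]);th=np.arctan2(-d[0],d[1]);
d2=C[0]+C[1]-C[2]-C[3];print("yaw",th,np.arctan2(d2[1],d2[0]),"centre",ct)
R=np.array([[np.cos(th),-np.sin(th)],[np.sin(th),np.cos(th)]])
L=lambda w:np.round((w-ct)@R,1)
def pl(n,q,z,c=c): w=p(n,q,z,c);print("   local",L(w))
pl("pull",A(370,237),106)
pl("edge",A(297,240),106)
T=np.array([p("tray",B(*q),35) for q in[(117,52),(300,60),(273,450),(82,443)]])
print([np.linalg.norm(T[i]-T[(i+1)%4]).round(1) for i in range(4)]);tc=T.mean(0)
d=T[0]+T[1]-T[2]-T[3];tt=np.arctan2(d[1],d[0]);print("tray c",tc,"yaw",tt,"x+95 ->",tc+95*np.array([np.cos(tt),np.sin(tt)]))
for n,cc in(("top",c),("scene",s)):
    h=cv2.cvtColor(cc["frame"],cv2.COLOR_RGB2HSV)
    for nm,lo,hi,z in(("blue",(105,150,60),(125,255,255),130),("orange",(5,190,100),(16,255,255),134)):
        m=cv2.inRange(h,lo,hi);k,_,st,ce=cv2.connectedComponentsWithStats(m)
        for i in range(1,k):
            if st[i,4]>30: print(n,nm,st[i],ce[i].round(1)); pl("",ce[i],z,cc)
pl("can",B(579,330),230)
pl("orange top block +- ",A(115,432),134)
pickle.dump((ct,th),open("cab.pkl","wb"))
E
```

```text
cab [786.  162.2]
cab [ 768.4 -336.3]
cab [ 471.6 -323.5]
cab [488.6 172.1]
[np.float64(498.8), np.float64(297.0), np.float64(495.9), np.float64(297.6)]
yaw -0.03472860386918583 -0.03827693044147697 centre [628.62866308 -81.38098596]
pull [629.9 -62.9]
   local [ 0.7 18.5]
edge [628.5 -11.8]
   local [-2.5 69.6]
tray [611.9 397.7]
tray [603.9 262.4]
tray [323.8 276.8]
tray [330.7 411.4]
[np.float64(135.5), np.float64(280.4), np.float64(134.8), np.float64(281.5)]
tray c [467.58905008 337.06719034] yaw -0.05015062985015232 x+95 -> [562.46960854 332.30487736]
top blue [245  96  14  13 154] [251.4 101.9]
 [836.4  90.3]
   local [201.7 178.8]
top blue [144 108  26   3  78] [156.5 109. ]
 [818.8 358.8]
   local [174.7 446.5]
top blue [194 142  15  14 164] [200.9 148.5]
 [700.7 231.9]
   local [ 61.2 315.6]
top blue [260 146  20  20 311] [269.4 155.8]
 [677.1  42.5]
   local [ 44.1 125.5]
top orange [239 213   9  15 107] [243.3 219.9]
 [499.8 115.6]
   local [-135.6  192.4]
scene blue [320 178  14  12 128] [326.8 183.5]
 [725.9 213.1]
   local [ 87.  297.7]
scene blue [261 198  19  17 275] [270. 206.]
 [673.1  44. ]
   local [ 40.1 126.9]
scene blue [321 240  16  14 177] [328.9 246.5]
 [860.5  72.5]
   local [226.3 161.9]
can [398.2  62.7]
   local [-235.3  136. ]
orange top block +-  [492.4 115.5]
   local [-142.9  192. ]
```

```bash
cat >> h.py <<'E'
from scipy.spatial.transform import Rotation as Ro
ct,th=pickle.load(open("cab.pkl","rb"))
RC=np.array([[np.cos(th),-np.sin(th)],[np.sin(th),np.cos(th)]])
def L(w): return (np.array(w)[:2]-ct)@RC
def W(l): return ct+RC@np.array(l)
def inc(xyz,yaw,o=None):
    o=o or get_obs()
    R0=Ro.from_euler("xyz",o["tcp_rot"]);R1=Ro.from_euler("xyz",[np.pi,0,yaw])
    print("turn",(R0.inv()*R1).as_rotvec().round(3),"shift",R0.inv().apply(np.array(xyz)-o["tool_pos"]).round(1))
E
python3 - <<'E'
from h import *
c=capture("top");s=capture("scene")
A=lambda u,v:(215+(u+.5)/4-.5,115+(v+.5)/4-.5)
print(ray(c,A(219,166),142),ray(s,(270,206),138),"local",L(ray(c,A(219,166),142)), "yaw",np.pi/2+th)
j=ray(c,A(219,166),142)
inc([j[0],j[1],330],np.pi/2+th); inc([228,472,330],2.692)
E
```

```text
[672.63593897  42.89376703 142.        ] [676.56564191  40.44827851 138.        ] local [ 39.66571933 125.72782219] yaw 1.5360677229257107
turn [-0.     0.     1.156] shift [-587.1 -193.9  -81.4]
turn [-0. -0. -0.] shift [ -0.1  -0.8 -81.4]
```

Request:
step_arm(
  increments="0 0 0 0 0 -81 1; 0 0 0 0 0 -81 1; 0 0 1.156 -588 -193 -81 1; 0 0 1.156 -588 -193 -81 1; 0 0 1.156 -588 -193 -81 1; 0 0 1.156 -588 -193 -81 1; 0 0 1.156 -588 -193 -81 1; 0 0 1.156 -588 -193 -81 1; 0 0 1.156 -588 -193 -81 1; 0 0 1.156 -588 -193 -81 1; 0 0 1.156 -588 -193 -81 1; 0 0 1.156 -588 -193 -81 1; 0 0 1.156 -588 -193 -81 1; 0 0 1.156 -588 -193 -81 1; 0 0 1.156 -588 -193 -81 1; 0 0 1.156 -588 -193 -81 1",
)

```text
time: 2.35
tool_pos: [673.3, 44.6, 330.7]
tcp_rot: [3.14, -0.0, 1.537]
contact_force: [0.3, 0.1, 0.8]
grip_width: 91.6
```

```bash
python3 - <<'E'
from h import *
o=get_obs();print({k:np.round(v,3) for k,v in o.items()})
c=capture("wrist");cv2.imwrite("pics/w1.png",cv2.cvtColor(c["frame"],cv2.COLOR_RGB2BGR))
E
```

```text
{'time': np.float64(2.35), 'joint_positions': array([-0.047,  0.605,  0.877,  0.   ,  1.659, -0.014]), 'dq': array([-0.004,  0.003, -0.004, -0.001, -0.001, -0.002]), 'tau': array([-1.7500e-01, -5.8099e+01, -2.6666e+01,  7.4000e-02,  2.8000e-02,
        2.0000e-03]), 'tool_pos': array([673.293,  44.55 , 330.67 ]), 'tcp_rot': array([ 3.14 , -0.   ,  1.537]), 'contact_force': array([0.265, 0.07 , 0.757]), 'moment': array([-0.153,  0.087, -0.022]), 'grip_width': np.float64(91.613)}
```

View pics/w1.png

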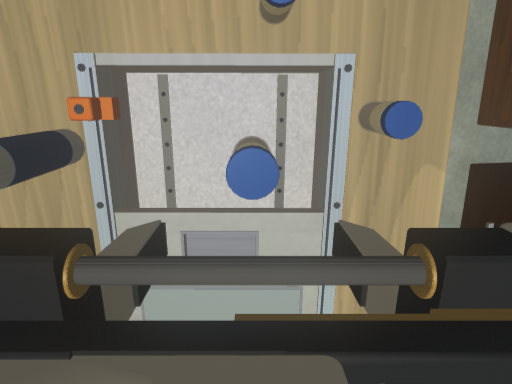

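The wrist view shows the jar cap at (253,173), the stop at (92,108), the end wall at the top, and the door edge at row ≈213. I'll cross-check these positions by casting rays.

```bash
cat >> h.py <<'E'
def wray(c,px,z,o):
    T=np.eye(4);T[:3,:3]=Ro.from_euler("xyz",o["tcp_rot"]).as_matrix();T[:3,3]=o["tool_pos"]
    M=T@np.array(c["tool_from_camera"])
    d=M[:3,:3]@np.linalg.solve(np.array(c["K"]),[px[0],px[1],1]);p=M[:3,3]
    return p+d*(z-p[2])/d[2]
E
python3 - <<'E'
from h import *
o=get_obs();c=capture("wrist")
h=cv2.cvtColor(c["frame"],cv2.COLOR_RGB2HSV)
for nm,lo,hi,z in(("blue",(105,150,60),(125,255,255),142),("orange",(5,190,80),(16,255,255),134)):
    m=cv2.inRange(h,lo,hi);k,_,st,ce=cv2.connectedComponentsWithStats(m)
    for i in range(1,k):
        if st[i,4]>200: p=wray(c,ce[i],z,o);print(nm,st[i],ce[i].round(1),p.round(1),"loc",L(p).round(1))
for n,q,z in(("edge",(200,213),106),("corner -x",(78,55),110),("corner +x",(353,55),110),("trackL outer",(100,215),110),("trackR outer",(343,215),110),("pull top l",(181,232),106),("pull top r",(258,232),106),("door top-left",(113,213),106)):
    p=wray(c,q,z,o);print(n,p.round(1),"loc",L(p).round(1))
E
```

```text
edge [610.9 -13.9 106. ] loc [-20.   66.8]
corner -x [496.  169.6 110. ] loc [-141.2  246.3]
corner +x [787.6 159.9 110. ] loc [150.5 246.6]
trackL outer [489.8 -10.9 110. ] loc [-141.2   65.6]
trackR outer [785.6 -21.  110. ] loc [154.8  65.8]
pull top l [585.2 -38.3 106. ] loc [-44.8  41.5]
pull top r [681.5 -41.6 106. ] loc [51.5 41.5]
door top-left [504.1 -10.3 106. ] loc [-126.9   66.7]
```

```bash
python3 - <<'E'
from h import *
o=get_obs();c=capture("wrist")
h=cv2.cvtColor(c["frame"],cv2.COLOR_RGB2HSV)
print(h[173,253],h[108,83],h[108,108])
for nm,lo,hi,z in(("blue",(105,150,60),(130,255,255),142),("orange",(0,190,80),(20,255,255),134)):
    m=cv2.inRange(h,lo,hi);k,_,st,ce=cv2.connectedComponentsWithStats(m)
    for i in range(1,k):
        if st[i,4]>150:
            b=(st[i,0]+(st[i,2]-1)/2,st[i,1]+(st[i,3]-1)/2)
            p=wray(c,b,z,o);print(nm,st[i],ce[i].round(1),p.round(1),"loc",L(p).round(1))
E
```

```text
[110 136 157] [ 12 139 134] [ 12 171 200]
```

```bash
python3 - <<'E'
from h import *
o=get_obs();c=capture("wrist")
h=cv2.cvtColor(c["frame"],cv2.COLOR_RGB2HSV)
for nm,lo,hi,z in(("blue",(105,120,60),(130,255,255),142),("orange",(5,160,120),(15,255,255),134)):
    m=cv2.inRange(h,lo,hi);k,_,st,ce=cv2.connectedComponentsWithStats(m)
    for i in range(1,k):
        if st[i,4]>150:
            b=(st[i,0]+(st[i,2]-1)/2,st[i,1]+(st[i,3]-1)/2)
            p=wray(c,b,z,o);print(nm,st[i],b,p.round(1),"loc",L(p).round(1))
j=np.array([674,43]);inc([674,42.5,131],np.pi/2+th)
for q in((68,97),(93,97),(91,120),(68,120),(118,120),(118,97)):
  print(q,L(wray(c,q,134,o)).round(1))
E
```

```text
blue [ 385  101   37   37 1080] (np.float64(403.0), np.float64(119.0)) [831.9  93.2 142. ] loc [197.1 181.6]
blue [ 226  148   53   51 2087] (np.float64(252.0), np.float64(173.0)) [676.5  42.2 142. ] loc [ 43.5 125.2]
orange [ 66  97  27  23 453] (np.float64(79.0), np.float64(108.0)) [500.2 115.3 134. ] loc [-135.2  192.1]
orange [ 99  97  14  22 248] (np.float64(105.5), np.float64(107.5)) [527.6 114.8 134. ] loc [-107.8  192.6]
turn [ 0. -0.  0.] shift [ -1.3   0.3 199.1]
(68, 97) [-144.9  203. ]
(93, 97) [-119.3  203. ]
(91, 120) [-124.5  179.9]
(68, 120) [-148.5  179.9]
(118, 120) [-96.4 180. ]
(118, 97) [-93.7 203. ]
```

Request:
step_arm(
  increments="0 0 0 -1.5 1 60 1; 0 0 0 -1.5 1 120 1; 0 0 0 -1.5 1 170 1; 0 0 0 -1.5 1 199 1; 0 0 0 -1.5 1 199 1; 0 0 0 -1.5 1 199 -1; 0 0 0 -1.5 1 199 -1; 0 0 0 -1.5 1 199 -1; 0 0 0 -1.5 1 199 -1; 0 0 0 -1.5 1 199 -1; 0 0 0 -1.5 1 199 -1",
)

```text
time: 3.92
tool_pos: [675.2, 41.8, 131.5]
tcp_rot: [3.14, -0.0, 1.536]
contact_force: [0.5, 0.0, 4.8]
grip_width: 57.3
```

Request:
step_arm(
  increments="0 0 0 0 0 -50 -1; 0 0 0 0 0 -110 -1; 0 0 0 0 0 -150 -1; 0 0 0 50 -22 -150 -1; 0 0 0 105 -45 -150 -1; 0 0 0 160 -70 -150 -1; 0 0 0 215 -93 -150 -1; 0 0 0 260 -113 -150 -1; 0 0 0 286 -124 -150 -1; 0 0 0 286 -124 -150 -1; 0 0 0 286 -124 -130 -1; 0 0 0 286 -124 -90 -1; 0 0 0 286 -124 -45 -1; 0 0 0 286 -124 -15 -1; 0 0 0 286 -124 -5 -1; 0 0 0 286 -124 -2 -1; 0 0 0 286 -124 -2 -1",
)

```text
time: 6.05
tool_pos: [561.7, 332.0, 134.0]
tcp_rot: [3.14, -0.001, 1.535]
contact_force: [0.9, 0.3, -1.5]
grip_width: 57.1
```

```bash
python3 - <<'E'
from h import *
o=get_obs();print(o["tool_pos"],o["contact_force"],o["grip_width"])
c=capture("top");cv2.imwrite("pics/t2.png",cv2.cvtColor(cv2.resize(c["frame"][160:310,100:300],None,fx=4,fy=4),cv2.COLOR_RGB2BGR))
c=capture("scene");cv2.imwrite("pics/s2.png",cv2.cvtColor(cv2.resize(c["frame"][50:250,180:400],None,fx=3,fy=3),cv2.COLOR_RGB2BGR))
E
```

```text
[561.65693101 331.97915513 133.97503017] [ 0.92179689  0.32935747 -1.46927462] 57.10674449544451
```

View pics/t2.png

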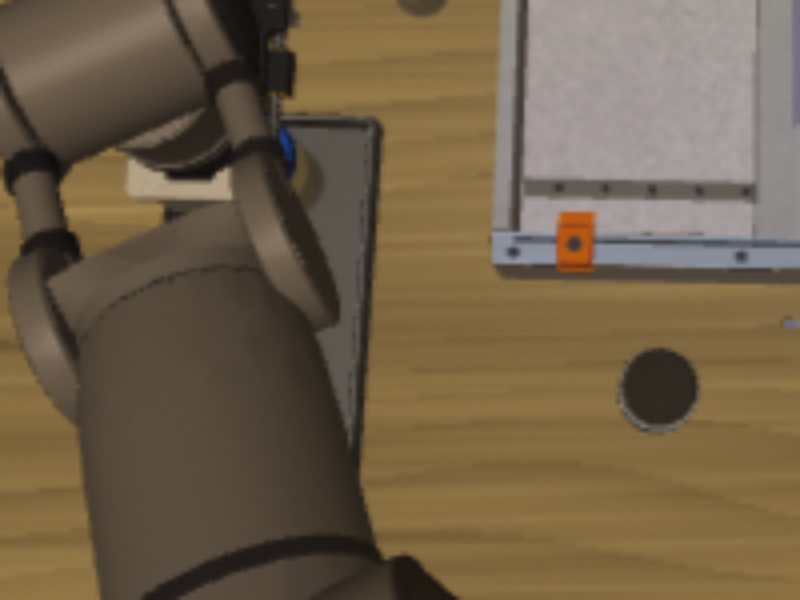

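View pics/s2.png

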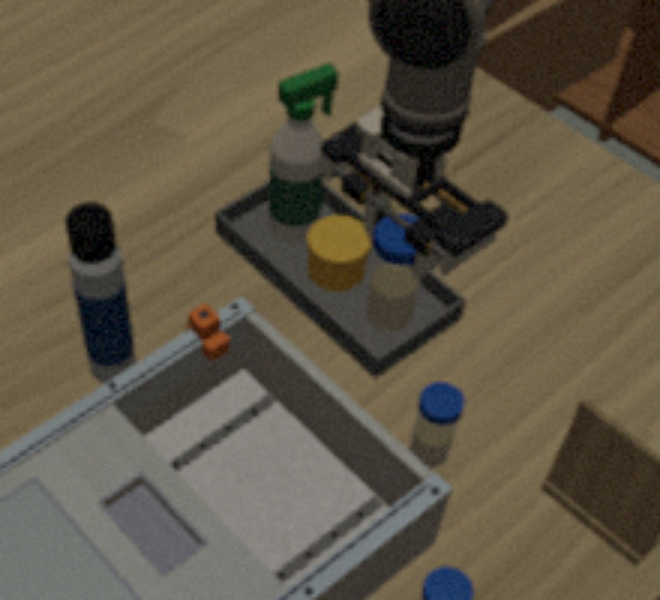

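The jar hangs just above the tray's free end, so I'll lower it gently.

Request:
step_arm(
  increments="0 0 0 0 0 3 -1; 0 0 0 0 0 5 -1; 0 0 0 0 0 7 -1; 0 0 0 0 0 8 -1; 0 0 0 0 0 8 -1",
)

```text
time: 6.78
tool_pos: [560.9, 332.0, 124.7]
tcp_rot: [3.142, -0.0, 1.536]
contact_force: [-0.2, 0.9, -1.2]
grip_width: 57.6
```

Request:
step_arm(
  increments="0 0 0 0 0 0.5 -1; 0 0 0 0 0 1 -1; 0 0 0 0 0 1 -1",
)

```text
time: 7.15
tool_pos: [561.0, 332.1, 124.4]
tcp_rot: [3.141, -0.001, 1.536]
contact_force: [-1.2, -0.0, 5.0]
grip_width: 57.6
```

Request:
step_arm(
  increments="0 0 0 0 0 0 0.6; 0 0 0 0 0 0 1; 0 0 0 0 0 0 1; 0 0 0 0 0 0 1; 0 0 0 0 0 -15 1; 0 0 0 0 0 -60 1; 0 0 0 0 0 -120 -1; 0 0 0 0 0 -160 -1; 0 0 0 0 0 -160 -1",
)

```text
time: 8.28
tool_pos: [562.1, 332.6, 289.5]
tcp_rot: [3.133, -0.004, 1.536]
contact_force: [0.1, 0.2, -0.3]
grip_width: 66.3
```

```bash
python3 - <<'E'
from h import *
o=get_obs();print(o["tool_pos"],o["contact_force"],o["grip_width"])
c=capture("scene");cv2.imwrite("pics/s3.png",cv2.cvtColor(cv2.resize(c["frame"][50:250,180:400],None,fx=3,fy=3),cv2.COLOR_RGB2BGR))
p=W([2,18.5]);print(p,L(p)); inc([p[0],p[1],285],np.pi/2+th)
E
```

```text
[562.12156916 332.58987934 289.47656485] [ 0.07265089  0.20854073 -0.26527868] 66.27687178557751
[631.26980715 -62.96158429] [ 2.  18.5]
turn [ 0.004 -0.002 -0.   ] shift [-392.5   83.7    1. ]
```

View pics/s3.png

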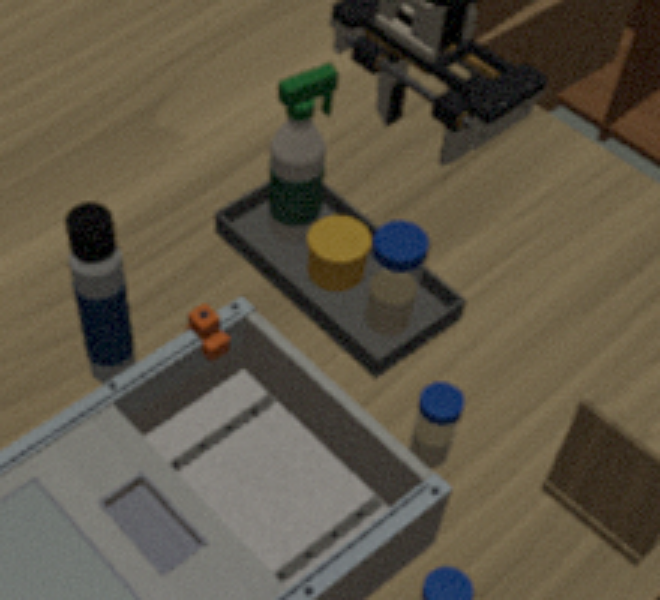

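Request:
step_arm(
  increments="0 0 0 -60 13 0 -1; 0 0 0 -120 26 0 -1; 0 0 0 -180 39 0 -1; 0 0 0 -240 52 0 -1; 0 0 0 -300 64 0 -1; 0 0 0 -355 76 30 -1; 0 0 0 -392 83 80 -1; 0 0 0 -392 83 120 -1; 0 0 0 -392 83 134 -1; 0 0 0 -392 83 134 -1; 0 0 0 -392 83 134 -1",
)

```text
time: 9.7
tool_pos: [631.1, -62.2, 151.6]
tcp_rot: [3.138, 0.0, 1.537]
contact_force: [0.3, 0.6, -0.7]
grip_width: 0.4
```

```bash
python3 - <<'E'
from h import *
o=get_obs();print(o["tool_pos"],o["tcp_rot"],o["contact_force"],o["grip_width"],L(o["tool_pos"]))
c=capture("wrist");cv2.imwrite("pics/w4.png",cv2.cvtColor(c["frame"],cv2.COLOR_RGB2BGR))
for q in((0,0,0),(0,0,22)):
    M=np.linalg.inv(np.array(c["tool_from_camera"]));p=M[:3,:3]@np.array(q)+M[:3,3];k=np.array(c["K"])@p;print(k[:2]/k[2])
E
```

```text
[631.08855032 -62.15751526 151.63935071] [3.13848075e+00 4.51061282e-04 1.53683705e+00] [ 0.25735611  0.56613999 -0.66621709] 0.42754694308607577 [ 1.79093388 19.29729066]
[249.41785135 256.72280421]
[249.39978353 237.50375225]
```

View pics/w4.png

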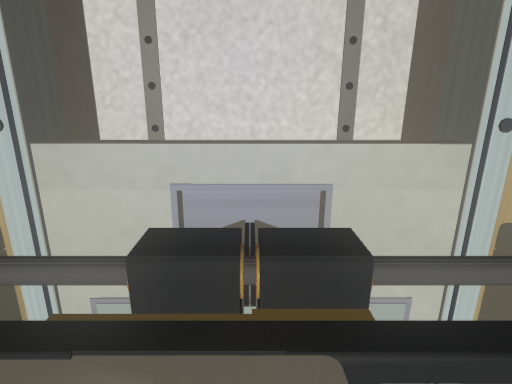

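The closed fingers hover over the pull. Its front mouth edge is at row ≈186, the door's leading edge is at row ≈140, and the pull is centred at column ≈251.

```bash
python3 - <<'E'
from h import *
o=get_obs();c=capture("wrist")
for q in((251,185),(251,190),(171,187),(331,187),(251,141),(251,140)):
    p=wray(c,q,106,o);print(q,p.round(1),L(p).round(1))
E
```

```text
(251, 185) [633.1 -38.7 106. ] [ 3.  42.8]
(251, 190) [633.  -41.8 106. ] [ 3.  39.7]
(171, 187) [584.6 -38.2 106. ] [-45.5  41.6]
(331, 187) [681.6 -41.6 106. ] [51.5 41.5]
(251, 141) [633.9 -12.2 106. ] [ 2.9 69.4]
(251, 140) [634.  -11.6 106. ] [ 2.9 69.9]
```

Request:
step_arm(
  increments="0 0 0 0 0 12 -1; 0 0 0 0 0 24 -1; 0 0 0 0 0 31 -1; 0 0 0 0 0 31 -1; 0 0 0 0 0 31 -1",
)

```text
time: 10.42
tool_pos: [630.3, -62.7, 118.9]
tcp_rot: [3.141, -0.0, 1.536]
contact_force: [-0.7, -0.4, 0.3]
grip_width: 0.1
```

Request:
step_arm(
  increments="0 0 0 4 0 0 -1; 0 0 0 8 0 0 -1; 0 0 0 10 0 0 -1; 0 0 0 12 0 0 -1",
)

```text
time: 10.92
tool_pos: [630.6, -50.7, 118.9]
tcp_rot: [3.141, 0.0, 1.536]
contact_force: [0.8, -2.0, 0.1]
grip_width: 0.5
```

Request:
step_arm(
  increments="0 0 0 2 0 0 -1; 0 0 0 4 0 0 -1; 0 0 0 6 0 0 -1",
)

```text
time: 11.3
tool_pos: [630.8, -44.7, 118.8]
tcp_rot: [3.141, 0.0, 1.536]
contact_force: [0.1, -1.3, 1.2]
grip_width: 0.4
```

Request:
step_arm(
  increments="0 0 0 2 0 0 -1; 0 0 0 4 0 0 -1; 0 0 0 6 0 0 -1; 0 0 0 8 0 0 -1",
)

```text
time: 11.8
tool_pos: [631.1, -36.6, 118.8]
tcp_rot: [3.141, -0.0, 1.536]
contact_force: [-0.3, -1.4, 1.5]
grip_width: 0.3
```

Request:
step_arm(
  increments="0 0 0 2 0 0 -1; 0 0 0 4 0 0 -1; 0 0 0 6 0 0 -1; 0 0 0 7 0 0 -1",
)

```text
time: 12.3
tool_pos: [631.3, -29.5, 118.7]
tcp_rot: [3.142, -0.0, 1.536]
contact_force: [1.1, -1.4, 1.1]
grip_width: 0.3
```

Request:
step_arm(
  increments="0 0 0 2 0 0 -1; 0 0 0 4 0 0 -1; 0 0 0 6 0 0 -1; 0 0 0 7 0 0 -1",
)

```text
time: 12.8
tool_pos: [631.5, -22.5, 118.7]
tcp_rot: [3.142, -0.0, 1.536]
contact_force: [0.8, -1.4, -0.4]
grip_width: 0.6
```

Request:
step_arm(
  increments="0 0 0 2 0 0 -1; 0 0 0 4 0 0 -1; 0 0 0 6 0 0 -1; 0 0 0 7 0 0 -1",
)

```text
time: 13.3
tool_pos: [631.7, -15.5, 118.7]
tcp_rot: [-3.142, -0.0, 1.536]
contact_force: [1.1, -1.5, 0.6]
grip_width: 0.2
```

Request:
step_arm(
  increments="0 0 0 2 0 0 -1; 0 0 0 4 0 0 -1; 0 0 0 6 0 0 -1; 0 0 0 7 0 0 -1",
)

```text
time: 13.8
tool_pos: [632.0, -8.5, 118.7]
tcp_rot: [-3.141, -0.0, 1.536]
contact_force: [0.5, -1.4, -0.0]
grip_width: 0.2
```

Request:
step_arm(
  increments="0 0 0 2 0 0 -1; 0 0 0 4 0 0 -1; 0 0 0 6 0 0 -1; 0 0 0 7 0 0 -1",
)

```text
time: 14.3
tool_pos: [632.2, -1.5, 118.7]
tcp_rot: [-3.142, -0.0, 1.536]
contact_force: [0.7, -1.3, -0.2]
grip_width: 0.8
```

Request:
step_arm(
  increments="0 0 0 2 0 0 -1; 0 0 0 4 0 0 -1; 0 0 0 6 0 0 -1; 0 0 0 7 0 0 -1",
)

```text
time: 14.8
tool_pos: [632.5, 5.5, 118.7]
tcp_rot: [-3.142, -0.0, 1.536]
contact_force: [-0.1, -0.7, -0.4]
grip_width: 0.4
```

Request:
step_arm(
  increments="0 0 0 2 0 0 -1; 0 0 0 4 0 0 -1; 0 0 0 6 0 0 -1; 0 0 0 7 0 0 -1",
)

```text
time: 15.3
tool_pos: [632.7, 12.5, 118.7]
tcp_rot: [-3.142, -0.0, 1.536]
contact_force: [0.6, -0.8, -0.8]
grip_width: 0.5
```

Request:
step_arm(
  increments="0 0 0 2 0 0 -1; 0 0 0 4 0 0 -1; 0 0 0 6 0 0 -1; 0 0 0 7 0 0 -1",
)

```text
time: 15.8
tool_pos: [633.0, 19.5, 118.7]
tcp_rot: [-3.142, -0.0, 1.536]
contact_force: [0.3, -1.3, -0.3]
grip_width: 0.2
```

Request:
step_arm(
  increments="0 0 0 2 0 0 -1; 0 0 0 4 0 0 -1; 0 0 0 6 0 0 -1; 0 0 0 7 0 0 -1",
)

```text
time: 16.3
tool_pos: [633.2, 26.3, 118.7]
tcp_rot: [-3.142, 0.0, 1.536]
contact_force: [0.3, -2.7, -0.5]
grip_width: 0.0
```

Request:
step_arm(
  increments="0 0 0 1 0 0 -1; 0 0 0 2 0 0 -1",
)

```text
time: 16.55
tool_pos: [633.3, 27.9, 118.7]
tcp_rot: [-3.142, 0.0, 1.536]
contact_force: [-0.4, -4.5, -0.4]
grip_width: -0.1
```

Request:
step_arm(
  increments="0 0 0 1 0 0 -1; 0 0 0 2 0 0 -1; 0 0 0 3 0 0 -1",
)

```text
time: 16.92
tool_pos: [633.4, 30.6, 118.7]
tcp_rot: [-3.141, 0.001, 1.536]
contact_force: [-1.4, -6.2, -0.0]
grip_width: 0.5
```

```bash
python3 - <<'E'
from h import *
o=get_obs();print(o["tool_pos"],o["contact_force"],L(o["tool_pos"]))
c=capture("wrist");cv2.imwrite("pics/w5.png",cv2.cvtColor(c["frame"],cv2.COLOR_RGB2BGR))
E
```

```text
[633.35286435  30.59713115 118.71844793] [-1.37875336 -6.21283864 -0.03123783] [  0.83329068 112.07462878]
```

View pics/w5.png

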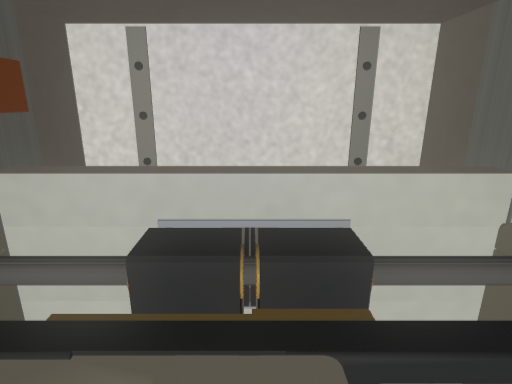

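Clear bind: the force rises from 1.3 to 6.2 N at about 1 N/mm, starting near TCP y ≈ 25.5. The picture shows the stop (left, rows 60–113) still well ahead of the door edge (row ≈168), so the stop isn't the cause. Now I'll back the door off.

Request:
step_arm(
  increments="0 0 0 -6 0 0 -1; 0 0 0 -12 0 0 -1; 0 0 0 -17 0 0 -1; 0 0 0 -19 0 0 -1; 0 0 0 -19 0 0 -1",
)

```text
time: 17.6
tool_pos: [632.8, 12.2, 118.7]
tcp_rot: [3.141, -0.0, 1.536]
contact_force: [-0.0, 0.0, 0.6]
grip_width: 0.6
```

```bash
cat > edge.py <<'E'
from h import *
import sys
o=get_obs();c=capture("wrist");print(o["tool_pos"].round(2),o["contact_force"].round(2),"loc",L(o["tool_pos"]).round(2))
g=cv2.cvtColor(c["frame"],cv2.COLOR_RGB2GRAY).astype(float)
cv2.imwrite("pics/%s.png"%sys.argv[1],cv2.cvtColor(c["frame"],cv2.COLOR_RGB2BGR))
# strip between cols 200-340
r=g[:,180:340].mean(1);d=np.diff(r)
for i in np.argsort(-abs(d[:230]))[:6]: print(i+.5,d[i].round(1),L(wray(c,(260,i+.5),106,o)).round(1))
E
python3 edge.py w6
```

```text
[632.77  12.21 118.75] [-0.01  0.04  0.64] loc [ 0.89 93.68]
227.5 -59.4 [  6.4 103.5]
141.5 -54.6 [  6.  147.7]
145.5 44.5 [  6.  145.8]
193.5 -36.0 [  6.2 121.8]
140.5 -30.8 [  6.  148.2]
144.5 15.5 [  6.  146.3]
```

Request:
step_arm(
  increments="0 0 0 -2 0 0 -1; 0 0 0 -4 0 0 -1",
)

```text
time: 17.9
tool_pos: [632.6, 8.3, 118.7]
tcp_rot: [3.142, -0.0, 1.536]
contact_force: [-0.3, 0.5, 0.3]
grip_width: 0.3
```

Request:
step_arm(
  increments="0 0 0 -2 0 0 -1; 0 0 0 -3 0 0 -1",
)

```text
time: 18.15
tool_pos: [632.5, 5.1, 118.7]
tcp_rot: [3.142, -0.0, 1.536]
contact_force: [0.2, -0.2, -0.5]
grip_width: 0.4
```

Request:
step_arm(
  increments="0 0 0 -1 0 0 -1; 0 0 0 -2 0 0 -1",
)

```text
time: 18.4
tool_pos: [632.5, 3.3, 118.8]
tcp_rot: [3.141, -0.0, 1.536]
contact_force: [0.7, 1.3, -0.5]
grip_width: 0.4
```

Request:
step_arm(
  increments="0 0 0 -1 0 0 -1; 0 0 0 -2 0 0 -1",
)

```text
time: 18.65
tool_pos: [632.4, 1.5, 118.7]
tcp_rot: [3.141, -0.0, 1.536]
contact_force: [-0.4, 0.7, 0.6]
grip_width: 0.6
```

```bash
python3 edge.py w7
```

```text
[632.37   1.46 118.74] [-0.39  0.68  0.6 ] loc [ 0.86 82.92]
124.5 -71.6 [  5.9 144.9]
227.5 -59.9 [ 6.3 92.8]
127.5 41.6 [  5.9 143.5]
176.5 -32.3 [  6.1 119.8]
126.5 28.8 [  5.9 144. ]
123.5 -17.3 [  5.9 145.4]
```

The door has started to move back (edge 145.9→143.7), so fingertip contact began at TCP y≈3.8. I'll continue to a total back-off of about 22 mm from the farthest point.

Request:
step_arm(
  increments="0 0 0 -3 0 0 -1; 0 0 0 -6 0 0 -1; 0 0 0 -9 0 0 -1; 0 0 0 -12 0 0 -1; 0 0 0 -15 0 0 -1; 0 0 0 -18 0 0 -1; 0 0 0 -19.5 0 0 -1; 0 0 0 -19.5 0 0 -1",
)

```text
time: 19.7
tool_pos: [631.7, -18.6, 118.7]
tcp_rot: [3.142, 0.0, 1.536]
contact_force: [0.9, -0.6, -0.6]
grip_width: 0.3
```

```bash
python3 edge.py w8
```

```text
[631.67 -18.56 118.7 ] [ 0.92 -0.56 -0.63] loc [ 0.86 62.89]
124.5 -74.8 [  5.9 124.9]
227.5 -60.0 [ 6.3 72.8]
127.5 52.4 [  5.9 123.5]
126.5 22.1 [  5.9 124. ]
176.5 -21.0 [ 6.1 99.8]
123.5 -14.7 [  5.9 125.3]
```

The door edge is now about 22 mm back (≈123.7 local). Next I'll retract and go to the +y side of the stop with jaws along y, so the body stays narrow towards the can.

```bash
python3 - <<'E'
from h import *
p=W([-138,234]);print(p,np.hypot(*p)); inc([p[0],p[1],280],th); print(L([398.2,62.7]))
E
```

```text
[498.83673383 157.26950137] 523.0409000036248
turn [0.   0.   1.57] shift [ 170.9 -138.9 -161.3]
[-235.29244554  135.99325113]
```

Request:
step_arm(
  increments="0 0 0 4 0 0 -1; 0 0 0 8 0 0 -1; 0 0 0 8 0 -20 -1; 0 0 0 8 0 -80 -1; 0 0 0 8 0 -140 -1; 0 0 0 8 0 -162 -1; 0 0 0 8 0 -162 -1",
)

```text
time: 20.62
tool_pos: [632.6, -9.9, 282.8]
tcp_rot: [3.137, 0.0, 1.536]
contact_force: [0.3, -0.3, -0.3]
grip_width: 0.6
```

Remaining shift from here in tool axes: x ≈ +162, y ≈ −139, plus a turn of 1.57 about tool z.

Request:
step_arm(
  increments="0 0 0.18 40 -34 0 -1; 0 0 0.36 80 -68 0 -1; 0 0 0.54 120 -102 0 -1; 0 0 0.72 150 -128 0 -1; 0 0 0.9 162 -139 0 -1; 0 0 1.08 162 -139 0 -1; 0 0 1.26 162 -139 0 -1; 0 0 1.44 162 -139 0 -1; 0 0 1.57 162 -139 0 -1; 0 0 1.57 162 -139 0 -1; 0 0 1.57 162 -139 0 -1",
)

```text
time: 22.0
tool_pos: [498.3, 156.6, 279.7]
tcp_rot: [3.141, 0.002, -0.032]
contact_force: [0.9, 1.0, -0.1]
grip_width: 0.4
```

```bash
python3 - <<'E'
from h import *
o=get_obs();print(o["tool_pos"],o["tcp_rot"],o["joint_positions"].round(2),L(o["tool_pos"]))
for n in("wrist","top","scene"):
    c=capture(n);cv2.imwrite(f"pics/{n}9.png",cv2.cvtColor(c["frame"],cv2.COLOR_RGB2BGR))
E
```

```text
[498.31209221 156.55400163 279.72370316] [ 3.14134985e+00  1.74692774e-03 -3.15871933e-02] [0.16 0.32 1.48 0.   1.35 1.76] [-138.49948196  233.26671528]
```

View pics/wrist9.png

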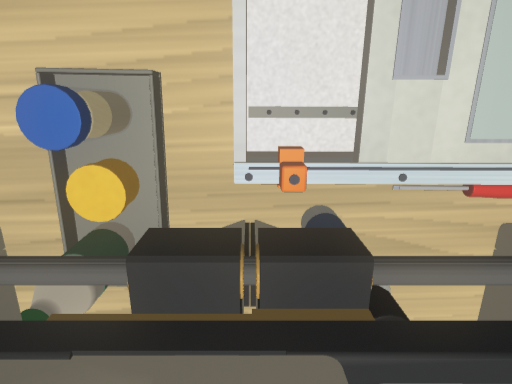

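View pics/scene9.png

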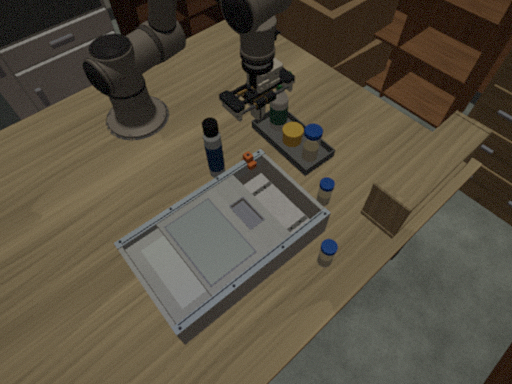

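View pics/top9.png

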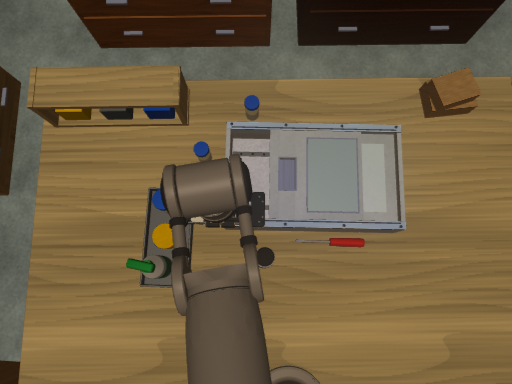

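```bash
python3 - <<'E'
from h import *
c=capture("top");s=capture("scene")
for z in(450,500,550,600,650): print(z,ray(c,(207,190),z).round(),ray(s,(255,12),z).round())
w=capture("wrist");o=get_obs()
for q in((280,166),(306,166),(280,190),(306,191)):
  for z in(134,110): print(q,z,L(wray(w,q,z,o)).round(1))
print(L(wray(w,(234,175),110,o)))
E
```

```text
450 [519. 173. 450.] [365. 269. 450.]
500 [509. 167. 500.] [431. 211. 500.]
550 [499. 160. 550.] [496. 154. 550.]
600 [489. 154. 600.] [562.  97. 600.]
650 [479. 147. 650.] [627.  40. 650.]
(280, 166) 134 [-123.4  204.9]
(280, 166) 110 [-128.4  202.5]
(306, 166) 134 [-123.4  180.8]
(306, 166) 110 [-128.3  176.4]
(280, 190) 134 [-146.5  204.2]
(280, 190) 110 [-153.4  201.8]
(306, 191) 134 [-147.5  179.6]
(306, 191) 110 [-154.4  175.1]
[-137.66986346  248.69467145]
```

Request:
step_arm(
  increments="0 0 0 1 0 50 -1; 0 0 0 1 0 100 -1; 0 0 0 1 0 130 -1; 0 0 0 1 0 143 -1; 0 0 0 1 0 143 -1; 0 0 0 1 0 143 -1",
)

```text
time: 23.05
tool_pos: [500.6, 156.7, 139.1]
tcp_rot: [-3.141, -0.003, -0.034]
contact_force: [0.4, -0.2, 0.2]
grip_width: 0.6
```

Request:
step_arm(
  increments="0 0 0 0 4 0 -1; 0 0 0 0 8 0 -1; 0 0 0 0 11 0 -1; 0 0 0 0 14 0 -1; 0 0 0 0 17 0 -1; 0 0 0 0 20 0 -1",
)

```text
time: 23.8
tool_pos: [499.1, 136.6, 137.9]
tcp_rot: [-3.141, -0.0, -0.034]
contact_force: [-0.3, 2.4, 2.9]
grip_width: 0.1
```

```bash
python3 - <<'E'
from h import *
o=get_obs();print(o["tool_pos"],o["tcp_rot"],o["contact_force"],L(o["tool_pos"]))
c=capture("wrist");cv2.imwrite(f"pics/w10.png",cv2.cvtColor(c["frame"],cv2.COLOR_RGB2BGR))
E
```

```text
[499.14792273 136.60688134 137.93983661] [-3.14107865e+00 -4.99080301e-04 -3.41372993e-02] [-0.30878976  2.38591257  2.93206271] [-136.97155902  213.36064405]
```

View pics/w10.png

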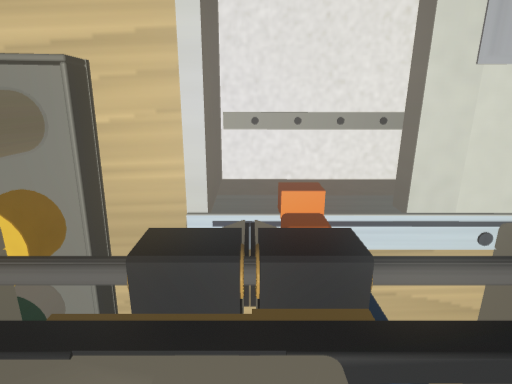

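Contact with the stop: 2.4 N while it slides. The lug shows at (300,198) and the door edge is to the right at about column 410. I'll push on to about 6 mm short.

Request:
step_arm(
  increments="0 0 0 0 3 0 -1; 0 0 0 0 6 0 -1; 0 0 0 0 9 0 -1; 0 0 0 0 12 0 -1; 0 0 0 0 15 0 -1; 0 0 0 0 18 0 -1; 0 0 0 0 21 0 -1; 0 0 0 0 24 0 -1; 0 0 0 0 27 0 -1; 0 0 0 0 30 0 -1; 0 0 0 0 33 0 -1; 0 0 0 0 36 0 -1; 0 0 0 0 38 0 -1; 0 0 0 0 39 0 -1; 0 0 0 0 39 0 -1",
)

```text
time: 25.72
tool_pos: [497.6, 97.4, 137.7]
tcp_rot: [3.141, 0.0, -0.034]
contact_force: [0.5, 0.8, 1.8]
grip_width: 0.5
```

```bash
python3 - <<'E'
from h import *
o=get_obs();print(o["tool_pos"],o["tcp_rot"],o["contact_force"],L(o["tool_pos"]))
c=capture("wrist");cv2.imwrite(f"pics/w11.png",cv2.cvtColor(c["frame"],cv2.COLOR_RGB2BGR))
E
```

```text
[497.63033124  97.36940014 137.65060319] [ 3.14140390e+00  1.37742160e-04 -3.42354663e-02] [0.52426088 0.82731594 1.78056128] [-137.1258464   174.09412892]
```

View pics/w11.png

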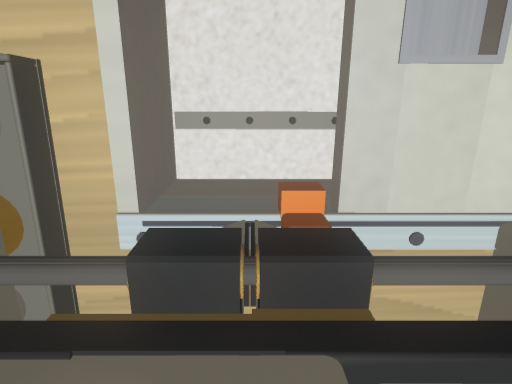

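```bash
python3 - <<'E'
from h import *
o=get_obs();w=capture("wrist");f=w["frame"].astype(int)
for r in(150,180,195,205):
    print(r,[tuple(f[r,x]) for x in range(316,360,3)])
for q,z in(((324,195),118),((324,195),110),((350,195),106),((344,195),106),((325,212),134)): print(q,z,L(wray(w,q,z,o)).round(1))
E
python3 - <<'E'
import cv2
a=cv2.imread("pics/w11.png");cv2.imwrite("pics/w11z.png",cv2.resize(a[140:240,240:400],None,fx=5,fy=5,interpolation=cv2.INTER_NEAREST))
E
```

```text
150 [(np.int64(218), np.int64(216), np.int64(214)), (np.int64(221), np.int64(219), np.int64(216)), (np.int64(220), np.int64(218), np.int64(215)), (np.int64(213), np.int64(210), np.int64(205)), (np.int64(213), np.int64(211), np.int64(206)), (np.int64(214), np.int64(212), np.int64(207)), (np.int64(131), np.int64(126), np.int64(118)), (np.int64(113), np.int64(108), np.int64(100)), (np.int64(113), np.int64(108), np.int64(100)), (np.int64(183), np.int64(183), np.int64(174)), (np.int64(196), np.int64(198), np.int64(189)), (np.int64(196), np.int64(198), np.int64(189)), (np.int64(197), np.int64(198), np.int64(189)), (np.int64(196), np.int64(197), np.int64(187)), (np.int64(195), np.int64(196), np.int64(186))]
180 [(np.int64(111), np.int64(104), np.int64(95)), (np.int64(112), np.int64(105), np.int64(96)), (np.int64(112), np.int64(105), np.int64(96)), (np.int64(112), np.int64(105), np.int64(97)), (np.int64(112), np.int64(105), np.int64(96)), (np.int64(112), np.int64(105), np.int64(97)), (np.int64(110), np.int64(104), np.int64(96)), (np.int64(110), np.int64(104), np.int64(96)), (np.int64(139), n
[... 1170 characters left out ...]
), np.int64(103), np.int64(97)), (np.int64(106), np.int64(102), np.int64(96)), (np.int64(107), np.int64(100), np.int64(91)), (np.int64(106), np.int64(100), np.int64(91)), (np.int64(110), np.int64(104), np.int64(95)), (np.int64(189), np.int64(191), np.int64(181)), (np.int64(191), np.int64(192), np.int64(182)), (np.int64(192), np.int64(193), np.int64(182)), (np.int64(193), np.int64(194), np.int64(184)), (np.int64(192), np.int64(193), np.int64(183)), (np.int64(191), np.int64(192), np.int64(182)), (np.int64(190), np.int64(191), np.int64(180))]
(324, 195) 118 [-111.7  135. ]
(324, 195) 110 [-114.1  133. ]
(350, 195) 106 [-115.4  117.3]
(344, 195) 106 [-115.4  120.7]
(325, 212) 134 [-115.3  138. ]
```

View pics/w11z.png

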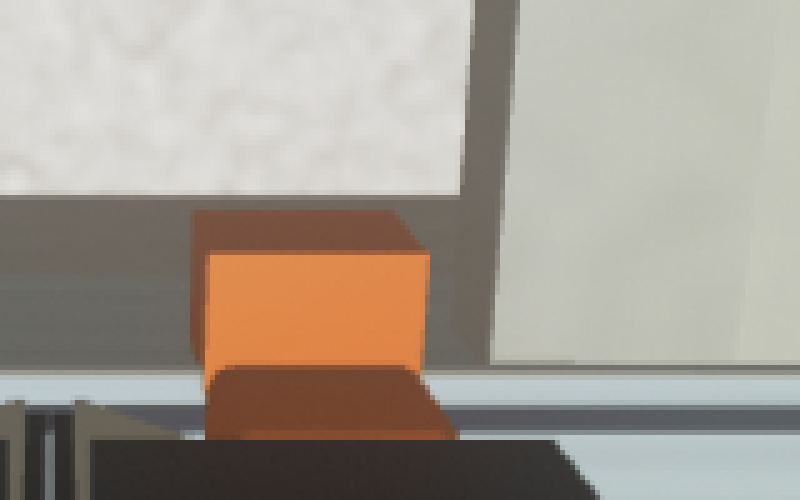

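Request:
step_arm(
  increments="0 0 0 0 2 0 -1; 0 0 0 0 4 0 -1; 0 0 0 0 5 0 -1; 0 0 0 0 6 0 -1",
)

```text
time: 26.32
tool_pos: [497.4, 91.5, 137.6]
tcp_rot: [-3.141, 0.0, -0.034]
contact_force: [0.9, 3.4, 0.2]
grip_width: 0.4
```

```bash
cat > look.py <<'E'
from h import *
import sys
o=get_obs();w=capture("wrist");print(o["tool_pos"].round(2),o["contact_force"].round(2),L(o["tool_pos"]).round(2))
a=cv2.cvtColor(w["frame"],cv2.COLOR_RGB2BGR);cv2.imwrite("pics/%s.png"%sys.argv[1],cv2.resize(a[140:240,240:400],None,fx=5,fy=5,interpolation=cv2.INTER_NEAREST))
f=w["frame"].astype(int)
r=f[200];b=r[:,0]-r[:,2]
lug=max(x for x in range(300,345) if b[x]>60); e=[x for x in range(lug,370) if r[x,1]>150][0]
print("lug right col",lug,"door col",e,"door y",L(wray(w,(e-.5,200),106,o))[1].round(1))
r=f[160];e=[x for x in range(300,370) if r[x,1]<150];print("row160 dark",e[0],e[-1],L(wray(w,(e[-1]+.5,160),106,o)).round(1))
E
python3 look.py w12
```

```text
[497.39  91.5  137.62] [0.91 3.37 0.23] [-137.16  168.22]
lug right col 324 door col 329 door y 123.3
row160 dark 324 330 [-95.4 123.8]
```

View pics/w12.png

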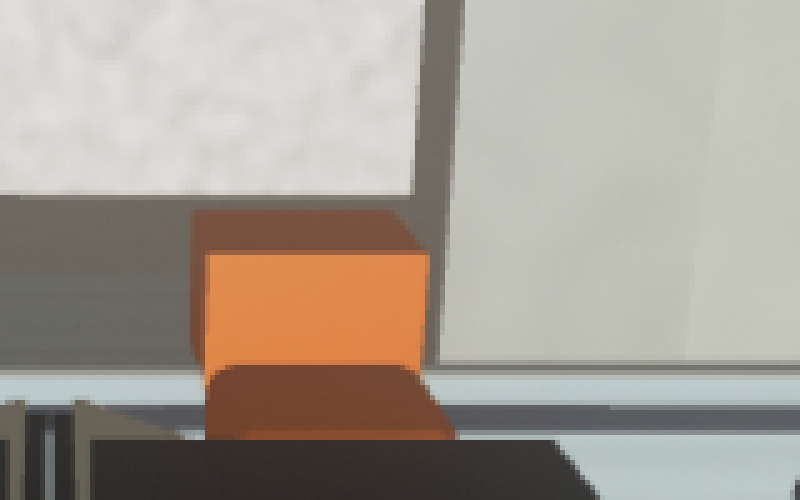

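Request:
step_arm(
  increments="0 0 0 0 0.5 0 -1; 0 0 0 0 1 0 -1; 0 0 0 0 1.5 0 -1",
)

```text
time: 26.75
tool_pos: [497.3, 90.1, 137.6]
tcp_rot: [-3.141, 0.0, -0.034]
contact_force: [0.3, 2.3, -0.3]
grip_width: 0.3
```

```bash
python3 look.py w13
```

```text
[497.32  90.08 137.63] [ 0.3   2.34 -0.28] [-137.18  166.8 ]
lug right col 324 door col 326 door y 123.6
row160 dark 321 328 [-95.4 123.5]
```

Request:
step_arm(
  increments="0 0 0 0 0.5 0 -1; 0 0 0 0 1 0 -1",
)

```text
time: 27.05
tool_pos: [497.3, 89.0, 137.7]
tcp_rot: [-3.142, 0.0, -0.034]
contact_force: [-0.8, 3.2, -1.0]
grip_width: 0.7
```

```bash
python3 look.py w14
```

```text
[497.32  89.04 137.67] [-0.82  3.19 -1.02] [-137.15  165.76]
lug right col 324 door col 325 door y 123.1
row160 dark 320 326 [-95.4 123.5]
```

View pics/w14.png

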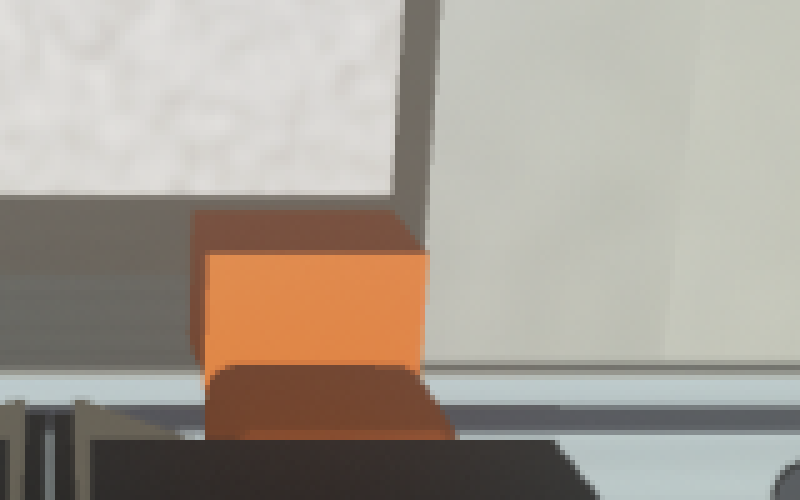

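The lug now visually meets the door edge. Its top stands higher, so some gap may remain. I'll make small steps and watch the force and the door edge.

Request:
step_arm(
  increments="0 0 0 0 0.5 0 -1; 0 0 0 0 1 0 -1",
)

```text
time: 27.35
tool_pos: [497.3, 88.2, 137.7]
tcp_rot: [-3.141, 0.0, -0.034]
contact_force: [0.4, 4.0, -0.8]
grip_width: 0.8
```

```bash
cat > look2.py <<'E'
from h import *
o=get_obs();w=capture("wrist");f=w["frame"][:,:,1].astype(float)
print(o["contact_force"].round(2),L(o["tool_pos"])[1].round(2))
for row in(150,160,170):
    r=f[row-3:row+4,300:345]; 
    # subpixel 150-crossing from dark to light at row
    v=f[row,300:345];i=max(k for k in range(44) if v[k]<150<=v[k+1]);x=300+i+(150-v[i])/(v[i+1]-v[i])
    print(row,round(x,2),L(wray(w,(x,row),106,o))[1].round(2))
E
python3 look2.py
```

```text
[ 0.43  3.99 -0.8 ] 164.89
150 325.48 123.59
160 324.84 123.58
170 324.22 123.55
```

Request:
step_arm(
  increments="0 0 0 0 0.5 0 -1; 0 0 0 0 1 0 -1",
)

```text
time: 27.65
tool_pos: [497.3, 87.2, 137.7]
tcp_rot: [-3.141, 0.0, -0.034]
contact_force: [-0.0, 4.2, -2.0]
grip_width: 0.4
```

```bash
python3 look2.py
```

```text
[-0.01  4.23 -2.02] 163.88
150 325.48 122.6
160 324.84 122.58
170 324.22 122.55
```

The door edge stayed at the same pixel (325.48) while the tool moved 1 mm, and the force is 4.2 N (stop plus door drag). So the stop is touching the door. Now I'll retreat.

Request:
step_arm(
  increments="0 0 0 0 -3 0 -1; 0 0 0 0 -8 0 -1; 0 0 0 0 -12 0 -1; 0 0 0 0 -12 -20 -1; 0 0 0 0 -12 -70 -1; 0 0 0 0 -12 -125 -1; 0 0 0 0 -12 -170 -1; 0 0 0 0 -40 -190 -1; 0 0 0 0 -80 -190 -1; 0 0 0 0 -80 -190 -1; 0 0 0 0 -80 -190 -1",
)

```text
time: 29.08
tool_pos: [499.9, 166.7, 327.4]
tcp_rot: [3.141, 0.001, -0.034]
contact_force: [-0.6, 0.7, -0.2]
grip_width: 0.3
```

```bash
python3 - <<'E'
from h import *
o=get_obs();print(o["tool_pos"],o["contact_force"])
for n in("wrist","top","scene"):
    c=capture(n);cv2.imwrite(f"pics/{n}15.png",cv2.cvtColor(c["frame"],cv2.COLOR_RGB2BGR))
    if n=="top":cv2.imwrite("pics/t15z.png",cv2.cvtColor(cv2.resize(c["frame"][115:240,215:415],None,fx=4,fy=4,interpolation=cv2.INTER_CUBIC),cv2.COLOR_RGB2BGR))
E
```

```text
[499.868173   166.70555287 327.40824395] [-0.55591352  0.67693272 -0.16908314]
```

View pics/wrist15.png

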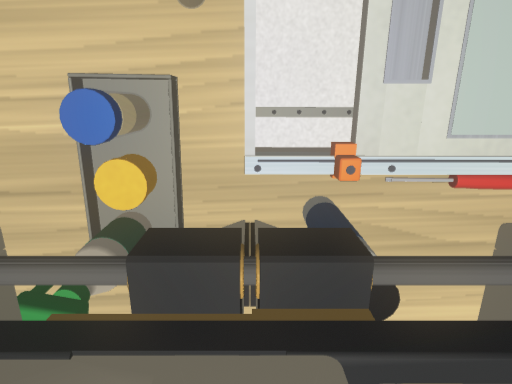

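View pics/t15z.png

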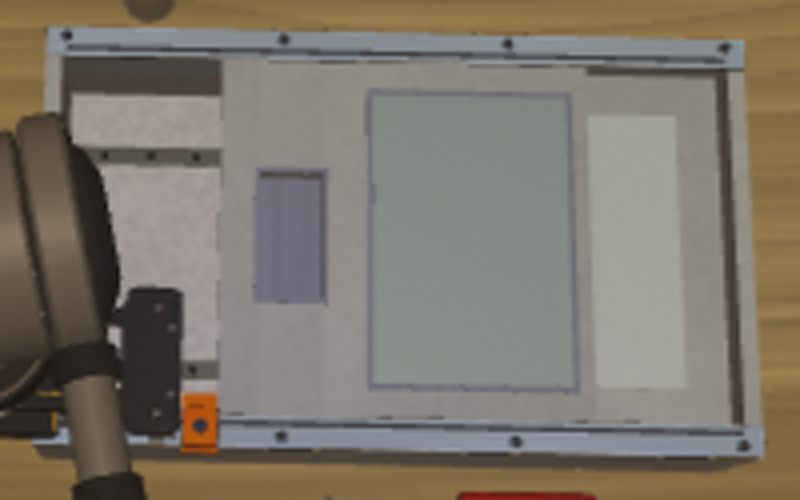

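View pics/scene15.png

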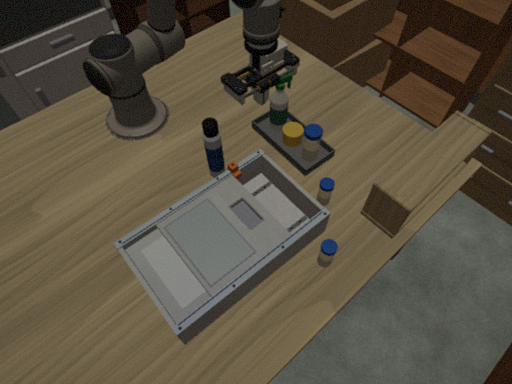

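The wrist and top views show the stop at the door edge, the jar upright in the tray, and the can, screwdriver, tin and bottle in place. One numeric check before handing in.

```bash
python3 - <<'E'
from h import *
A=lambda u,v:(215+(u+.5)/4-.5,115+(v+.5)/4-.5)
c=capture("top")
print("stop",L(ray(c,A(217.5,430),134)).round(1),"door",L(ray(c,A(219,350),106)).round(1),L(ray(c,A(221,150),106)).round(1))
E
```

```text
stop [-140.3  123.9] door [-81.6 123. ] [ 61.8 123.7]
```

```bash
python3 -c "
from plant import *
print(close_job())"
```

```text
the job is handed in; nothing more can be done
None
```

The job is done and handed in, at about 29 s of the 72 s allowed. All y positions below are in the cabinet's frame.

- **Jar:** I moved the blue-capped jar to the free end of the tray. The last pictures show it standing upright next to the tin.
- **Bind:** I slid the door towards shut by its finger pull. Resistance rose from about 1.3 N to 6.2 N over about 5 mm, and I stopped there without forcing it. The stop was still well ahead of the door, so it did not cause the rise.
- **Back-off:** The door now sits about 23 mm back from the farthest point reached, roughly 17 to 18 mm before the rise began. About 1 mm of that came from the stop nudging the door at contact.
- **Stop:** I pushed the orange stop along the track until it met the door. The force rose from about 3 N to 4.2 N, and in the last 1 mm step the door edge moved with the tool, so the two are touching.

**Last checks:** The top view puts the stop face at y 123.9 and the door edge at 123.0 to 123.7, which agrees with contact within the camera accuracy. The wrist camera put the door edge at 122.6. Across the tracks it read 2 to 6 mm higher than the top view, so I relied on force and relative motion for the contact. The can, bottle, tin and screwdriver look undisturbed, and the arm was clear of everything. No check failed.

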